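# Put the printed trestle away in the drawer

## Task

Pull the drawer of the small grey cabinet open by its handle, set the blue four-legged printed trestle (the one with windows through its deck) down flat on its feet on the drawer's floor beside the ribbed print already there, then push the drawer fully home without slamming it. Do not drop the trestle, and leave everything else on the table and on the cabinet where it is.

Things in the scene. Friction and masses are not known exactly. Their poses are not given: they have to be found in the camera images.
- drawer (a joint): The cabinet's only drawer: how far it is pulled out along its slide, m. 0 = fully home (front against the cabinet), 0.17 = fully out (stop). Slides with a friction of about 3 N; may start a little ajar.
- cabinet: Low grey steel drawer cabinet, fixed to the table: 260 deep (x, drawer front included) x 260 wide (y) x 105 mm high. Origin: centre of its underside. Its x axis points from the drawer front into the cabinet; the drawer comes out along -x, towards the robot. Its sides are 10 mm, its top plate 10 mm thick.
- drawer_handle (a point): Middle of the drawer's bow handle, on its bar's axis: a level round steel bar 12 mm thick, 120 mm long along y, 46 mm off the drawer front (40 mm clear gap behind it), on two 10 mm posts 54 mm either side of the middle. 31 mm below the cabinet's top, 74 mm above the table. Moves with the drawer; axes as the cabinet's.
- drawer_floor (a point): Centre of the drawer's inner floor, 20 mm above the table; moves with the drawer; axes as the cabinet's. The inside is 216 (x) x 218 mm (y), its walls rise 60 mm, the front panel 62 mm above the floor; the inner front side lies at x = -0.108. With the drawer out by d, the first d of the inside from there stands clear of the cabinet.
- trestle: Blue printed trestle, the piece to put away: an open deck frame 100 (x) x 46 (y) x 12 mm with four square windows through it, on four square legs with crossed braces, 42 mm high in all, about 90 g. Origin: centre of its underside (at its feet); x along its length, z up. It looks like a small table; one sees through its deck and between its legs.
- ribbed: Blue printed ribbed block already lying in the drawer, to the left (+y) side: 100 (x) x 50 (y) x 32 mm, solid base with six cross ribs on top. Origin: centre of its underside. It stays in the drawer.
- arch: Blue printed arch block on the table, not to be moved: 110 (x) x 60 (y) x 42 mm, closed deck with a low parapet along each long side, two solid end piers and a stepped arch below. Origin: centre of its underside.
- panels: Stack of three blue printed panels on the cabinet's top, behind its front edge: 90 (x) x 134 (y) x 27 mm. Origin: centre of its underside. Not to be moved.
- beam: Blue printed lattice beam lying on the table near the robot: 150 (x) x 30 (y) x 32 mm. Origin: centre of its underside. Not to be moved.
- spool: Filament spool lying flat on the table: 160 mm across, 62 mm high. Origin: centre of its underside. Not to be moved.
- bottle: White bottle standing on the table: 60 mm across, 130 mm high. Origin: centre of its underside. Not to be moved.
- scraper: Print scraper (spatula) with black handle lying on the table near the robot, 200 mm long along its x, about 25 mm high. Not to be moved.
Not all that is in view belongs to the job. Leave any yellow look-alike of the trestle alone.

How it is judged:
By the outcome, as a careful person would: the job done as asked, in the order asked, and still so for the second after the job is handed in, with the robot touching nothing.
It also fails if it takes over 72 s, if anything falls off the work surface, if the arm or the gripper's body presses on something with over 40 N, if the wrist force passes 120 N, or if a joint passes its speed limit or range.

## Robot

A 6-joint arm with a two-finger parallel gripper is mounted at the origin on the work surface. World frame = base frame: x ahead of the robot, y to its left, z up, the work surface at z = 0. Lengths are in m, angles in degrees, forces in N, time in s.
With the tool pointing down it reaches from about 0.325 to 0.875 m from the base axis. Payload 4.4 kg.
Tool frame: the origin (TCP) lies midway between the tips of the shut fingers; the grasp point (between the pads) lies 19 mm behind it (manip.grasp_offset is the distance from the TCP to the grasp point, in m); z points along the fingers, y is the line along which they close (so a half turn about z gives the same grasp; the last joint's range is limited). The gripper opens to 85 mm and grips with 20 to 120 N. Pads are 22 mm wide; open, the fingers measure 114 mm over their backs; the gripper's body (76 mm by 85 mm) begins 54 mm behind the grasp point. The pads swing forward as they close: fully open they stand 13 mm farther back than shut.
Start: joints at [56.751, 11.837, 88.321, -0, 79.842, -8.623], TCP at [0.24, 0.523, 0.231] pointing down, gripper open.
Joint ranges: [-156.59, 156.59], [-49.26, 127.26], [12.9, 141.05], [-63.56, 243.56], [4.71, 150.69], [-161.64, 161.64]. Speed limits (degrees/s): [159.86, 159.86, 180, 180, 180, 180].

## Interface

Orientations are given as a 3x3 rotation matrix whose columns are the frame's x, y, z axes.
In Python, from station import status, cams, job_done, manip gives the robot as it stands. The module is installed in compiled form; this text tells all that it offers.
- The arm moves only by the tool servo_tool, never from a script. Its argument "targets" is one flat list of numbers, 4 for each row, row after row: the shift along the tool's x, y, z each as a share of 0.1 m, from -1 to 1, then the turn about the tool's z as a share of 45 degrees, from -1 to 1. A call has 1 to 20 rows; each row is the pose to reach, as a shift and turn from the pose commanded when the call began, along the tool's axes at that moment; what a row does not reach only later rows make up. A row lasts 1/10 s, in which the tool goes at most 50 mm and 8.59 degrees, less where a joint would pass 70% of its speed; a pose out of reach is approached as far as the arm can. A call with a number of a shift or a turn outside -1 to 1 is refused whole. A call with a gripper value outside its range is refused whole. "gripper" is the finger opening in mm, from 0 to 85.4, set as the call begins (left out, the last holds). The fingers move at their own pace and stop on an object; "newtons" is the grip in N (left out, the last holds). Time passes only in rows, so rows that repeat a pose let the fingers close. It gives the time, the measured TCP pose, the force, the opening and the grip force at its end, in the units of the state.
- status.get_obs(): the state, without advancing time (a new reading comes with each control period).
- cams.snapshot(name): name is "scene" or "top" or "wrist"; returns a dict with "frame" (400x640x3 uint8, blue, green, red), "depth" (400x640 float32, m along the optical axis (not along the pixel's ray), 0 where there is no reading), "fov_y" (degrees; the focal length in pixels is half the picture's height over the tangent of half this angle, whatever the lens; pixels are square), "cx", "cy" (the principal point, pixels), "extrinsics" (4x4, takes a point from camera to world coordinates); the wrist camera has in their place "hand_eye" (4x4, takes a point from camera to tool coordinates, whose origin is the TCP and whose axes are the flange's). Camera axes: x right, y down, z forward; pixel columns grow to the right and rows downward; lengths in m; the calibration is good to about 2 mm. A picture is of the moment at which its call begins: read the wrist's pose just before it.
- job_done(): hands the job in; it is judged then, once.
The state is a dict: "time": time; "qpos": joint angles; "joint_velocities": joint speeds; "joint_efforts": joint torques, N m; "eef_pos": TCP position; "tcp_rot": TCP orientation; "force": force on the tool from outside, world axes, zero at the start; "ft_torque": the same for the moment, N m; "gripper_width": finger opening in m; "finger_force": force on a finger pad.
Only numpy, scipy, OpenCV 4.12 (cv2) and the standard library are available. Lean on these libraries where they do the work, as an engineer would, in place of code of your own. Each camera call takes 0.05 s, during which the arm holds its last target. There are 200 camera calls.

## Working session

There is one attempt and no reset: what is moved stays moved. The work goes in short steps, Python scripts to look and compute and a tool call to move; the robot and the scene stay as the last step left them, time stands still between calls to the robot, and variables do not carry over. Pictures are saved under pics/ and viewed, at most 10 in all, crops included, and the job is handed in when it is done.

Besides the shell and the picture viewer there is one more tool, called after "Emit:" by a JSON object that holds its "fn" and its "kwargs". servo_tool: Moves the arm, as the interface text tells. Its arguments: {"type":"object","properties":{"targets":{"type":"array","items":{"type":"number","minimum":-1,"maximum":1}},"gripper":{"type":"number"},"newtons":{"type":"number"}},"required":["targets"]}

```bash
mkdir -p pics; cat > h.py <<'E'
import numpy as np, cv2
from station import status, cams, job_done, manip
def K(s):
    f=s["frame"].shape[0]/2/np.tan(np.radians(s["fov_y"])/2); return f,s["cx"],s["cy"]
def T(s,o=None):
    if "extrinsics" in s: return np.array(s["extrinsics"])
    M=np.eye(4); M[:3,:3]=np.array(o["tcp_rot"]); M[:3,3]=o["eef_pos"]; return M@np.array(s["hand_eye"])
def cloud(s,o=None):
    f,cx,cy=K(s); d=s["depth"]; v,u=np.mgrid[:d.shape[0],:d.shape[1]]
    P=np.stack([(u-cx)/f*d,(v-cy)/f*d,d],-1); M=T(s,o); W=P@M[:3,:3].T+M[:3,3]; W[d<=0]=np.nan; return W
def ray(s,u,v,z,o=None):
    f,cx,cy=K(s); M=T(s,o); r=M[:3,:3]@np.array([(u-cx)/f,(v-cy)/f,1]); c=M[:3,3]; return c+r*(z-c[2])/r[2]
def proj(s,p,o=None):
    f,cx,cy=K(s); M=np.linalg.inv(T(s,o)); q=M[:3,:3]@np.array(p)+M[:3,3]; return q[0]/q[2]*f+cx,q[1]/q[2]*f+cy
E
python3 - <<'E'
from h import *
o=status.get_obs(); print(o["time"],o["eef_pos"],np.round(o["tcp_rot"],3),o["gripper_width"],manip.grasp_offset)
for n in("scene","top"):
    s=cams.snapshot(n); cv2.imwrite(f"pics/{n}0.png",s["frame"]); np.savez(f"{n}0.npz",**s)
    print(n,np.round(T(s),3).tolist(),K(s))
s=cams.snapshot("wrist");print(np.round(s["hand_eye"],3).tolist(),K(s))
E
```

```text
0.0 [0.23915004 0.52205143 0.23009602] [[-0.909  0.417 -0.001]
 [ 0.417  0.909 -0.002]
 [ 0.    -0.002 -1.   ]] 0.08526217730112856 0.0187
scene [[0.466, 0.716, -0.519, 1.076], [0.885, -0.387, 0.26, -0.322], [-0.015, -0.58, -0.814, 0.894], [0.0, 0.0, 0.0, 1.0]] (np.float64(371.35525459619845), 314.6908590576811, 203.44190139963683)
top [[-0.049, -0.977, 0.206, 0.36], [-0.999, 0.049, -0.006, -0.058], [-0.004, -0.206, -0.979, 1.078], [0.0, 0.0, 0.0, 1.0]] (np.float64(375.505223115315), 317.32603652256626, 203.178926743402)
[[0.0, -0.949, -0.315, 0.081], [1.0, 0.0, 0.0, 0.001], [-0.0, -0.315, 0.949, -0.143], [0.0, 0.0, 0.0, 1.0]] (np.float64(277.5967687730039), 315.6501255018435, 196.4396283292375)
```

View pics/scene0.png

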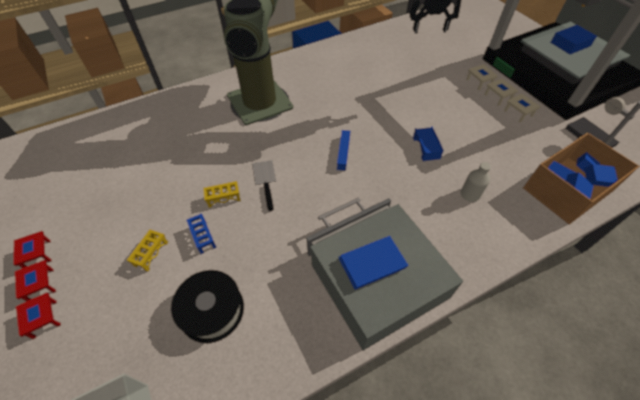

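View pics/top0.png

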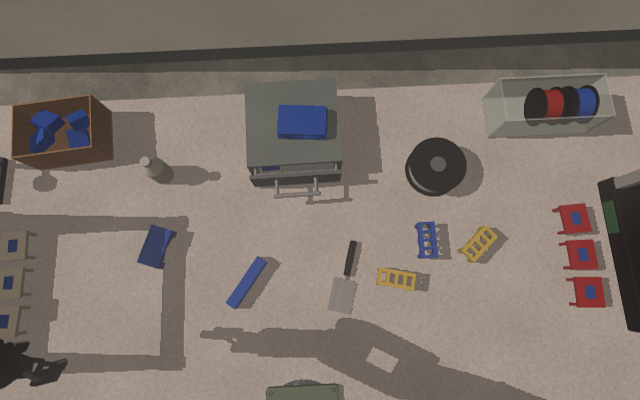

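Candidates for the trestle are blue (428,240 in top), yellow (480,244) and (396,279), arch (156,246), beam (247,282) and panels (302,122). I choose the blue one with the windows at (428,240). The drawer is slightly ajar, and its handle bar is near (297,192). Next I measure and check a close crop.

```bash
python3 - <<'E'
from h import *
for n,c in (("scene",(200,235)),("top",(428,240))):
    s=dict(np.load(f"{n}0.npz")); W=cloud(s); im=s["frame"]; hsv=cv2.cvtColor(im,cv2.COLOR_BGR2HSV)
    m=cv2.inRange(hsv,(105,120,40),(130,255,255)); k,l,st,ce=cv2.connectedComponentsWithStats(m)
    for i in range(1,k):
        if st[i,4]<40: continue
        p=W[(l==i)&np.isfinite(W[...,2])]; zt=np.percentile(p[:,2],90); q=p[p[:,2]>zt-.008]
        r=cv2.minAreaRect((q[:,:2]*1000).astype(np.float32))
        print(n,np.round(ce[i]),st[i,4],"z",np.round(zt,3),"rect",np.round(r[0],1),np.round(r[1],1),round(r[2],1))
    # cabinet top plane 
    g=(abs(W[...,2]-.105)<.006)&(W[...,0]>.4); k,l,st,ce=cv2.connectedComponentsWithStats(g.astype(np.uint8))
    for i in np.argsort(-st[1:,4])[:2]+1:
        p=W[l==i]; r=cv2.minAreaRect((p[:,:2]*1000).astype(np.float32)); print("cab",ce[i],st[i,4],np.round(r[0]),np.round(r[1]),round(r[2],1))
        for q in (.05,.95): print(np.round(np.nanquantile(p,q,0),3))
a=dict(np.load("top0.npz"))["frame"]; 
A=cv2.resize(a[205:300,370:510],None,fx=4,fy=4,interpolation=cv2.INTER_CUBIC); B=cv2.resize(a[140:215,235:360],None,fx=4,fy=4,interpolation=cv2.INTER_CUBIC)
h=max(A.shape[0],B.shape[0]); w=max(A.shape[1],B.shape[1])
f=lambda I:cv2.copyMakeBorder(I,0,0,0,w-I.shape[1],cv2.BORDER_CONSTANT)
C=np.vstack([f(A),f(B)]); C=cv2.resize(C,None,fx=min(1,600/C.shape[0]),fy=min(1,600/C.shape[0])); cv2.imwrite("pics/crop1.png",C); print(C.shape)
E
```

```text
scene [313.  33.] 636 z -0.415 rect [-959.4  743.2] [172.5 255.2] 0.9
scene [573.  39.] 772 z 0.144 rect [ 381.3 1099.1] [ 90.  120.1] 0.1
scene [428. 144.] 585 z 0.04 rect [482.3 387.5] [ 59.8 107.9] 70.2
scene [343. 150.] 305 z 0.033 rect [371.5 138. ] [ 25.6 148.9] 54.3
scene [587. 174.] 1299 z 0.095 rect [833.6 649.8] [ 69.3 151.9] 12.8
scene [200. 232.] 375 z 0.043 rect [ 461.5 -365.4] [ 43.3 100.4] 88.8
scene [372. 262.] 2092 z 0.132 rect [792.1 -34.3] [130.2  85.2] 84.9
scene [ 27. 247.] 84 z 0.047 rect [ 299.8 -782.1] [32.5 24. ] 5.0
scene [ 30. 278.] 99 z 0.047 rect [ 398.9 -779.1] [30.3 23.4] 0.3
scene [ 33. 313.] 121 z 0.047 rect [ 498.1 -780.9] [32.4 24.3] 1.2
cab [387.4235441  270.13633784] 8809 [800.  -6.] [250. 262.] 0.9
[ 0.688 -0.128  0.102]
[0.917 0.112 0.106]
cab [579.6959596  57.7989899] 990 [ 466. 1095.] [133. 268.] 0.2
[0.409 0.971 0.1  ]
[0.513 1.2   0.106]
top [587. 101.] 388 z 0.108 rect [ 826.7 -833.4] [46.  56.4] 88.6
top [302. 121.] 1473 z 0.134 rect [790.3 -32.6] [129.6  87.6] 85.1
top [ 41. 125.] 526 z 0.093 rect [834.7 689.3] [79.4 75.9] 26.6
top [ 78. 129.] 627 z 0.098 rect [837.6 595.4] [41.8 47.4] 28.9
top [575. 218.] 61 z 0.048 rect [ 500.2 -778.5] [29.1 21.7] 5.3
top [427. 239.] 268 z 0.045 rect [ 461.2 -363.1] [42.8 96.2] 89.8
top [166. 238.] 64 z 0.044 rect [492.5 365. ] [17.1 65.4] 70.9
top [582. 254.] 87 z 0.05 rect [ 400.1 -777.8] [24.2 27.6] 87.1
top [244. 284.] 488 z 0.035 rect [370.5 141.7] [ 28. 146.] 54.4
top [590. 291.] 99 z 0.049 rect [ 300.4 -778.3] [25.2 28.7] 87.2
cab [289.42302112 123.07173948] 6203 [801.  -5.] [251. 261.] 1.1
[ 0.684 -0.125  0.102]
[0.914 0.114 0.108]
cab [ 50.35595238 127.21547619] 840 [819. 659.] [163. 224.] 5.6
[0.734 0.547 0.1  ]
[0.902 0.769 0.111]
(600, 494, 3)
```

View pics/crop1.png

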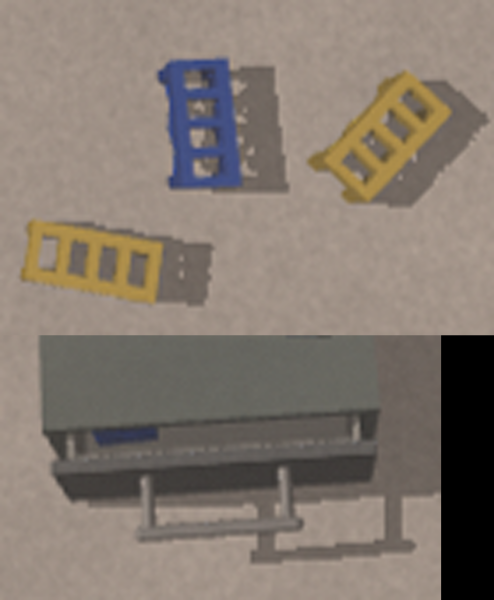

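The crop confirms the blue trestle with four windows, lying along world x at about (0.461, -0.365). The drawer is ajar, with ribbed at its left. Next I measure the handle bar.

```bash
python3 - <<'E'
from h import *
for n in("scene","top"):
    s=dict(np.load(f"{n}0.npz")); W=cloud(s)
    g=(W[...,2]>.062)&(W[...,2]<.09)&(W[...,0]>.45)&(W[...,0]<.68)&(abs(W[...,1])<.14)
    p=W[g]; h=np.histogram(p[:,0],np.arange(.5,.69,.01)); print(n,list(zip(np.round(h[1],2),h[0])))
    x0=p[:,0].min(); b=p[p[:,0]<x0+.02]; 
    v,u=np.where(g&(W[...,0]<x0+.018)); 
    print(len(b),np.round(np.median(b,0),4),b[:,1].min(),b[:,1].max(),np.quantile(b[:,2],[.1,.9]),np.degrees(np.polyfit(b[:,1],b[:,0],1)[0]*1), u.min(),u.max(),v.min(),v.max())
    # ray casts of mask centroid at ends
    for uu in (u.min()+3,u.max()-3):
        if n=="top": vv=v[u==uu].mean(); print(uu,vv,np.round(ray(s,uu,vv,.076),4))
    f=W[(abs(W[...,2]-.105)<.004)&(abs(W[...,0]-.68)<.02)&(abs(W[...,1])<.12)]
    for y in (-.1,0,.1): q=f[abs(f[:,1]-y)<.01]; print("front edge",y,q[:,0].min())
    fp=p[(p[:,0]>x0+.045)]; print("front panel min/max x",np.quantile(fp[fp[:,2]>.075][:,0],[.05,.5,.95]))
E
```

```text
scene [(np.float64(0.5), np.int64(0)), (np.float64(0.51), np.int64(0)), (np.float64(0.52), np.int64(0)), (np.float64(0.53), np.int64(0)), (np.float64(0.54), np.int64(0)), (np.float64(0.55), np.int64(0)), (np.float64(0.56), np.int64(0)), (np.float64(0.57), np.int64(0)), (np.float64(0.58), np.int64(0)), (np.float64(0.59), np.int64(90)), (np.float64(0.6), np.int64(123)), (np.float64(0.61), np.int64(24)), (np.float64(0.62), np.int64(26)), (np.float64(0.63), np.int64(12)), (np.float64(0.64), np.int64(5)), (np.float64(0.65), np.int64(354)), (np.float64(0.66), np.int64(96)), (np.float64(0.67), np.int64(0))]
215 [ 0.6007 -0.0129  0.0777] -0.07570925443174992 0.05235617071120019 [0.07366147 0.08028936] -0.8337781183972567 318 359 198 219
front edge -0.1 0.6772088331791679
front edge 0 0.6752994794980122
front edge 0.1 0.6738068089272293
front panel min/max x [0.65318664 0.65693639 0.66199152]
top [(np.float64(0.5), np.int64(0)), (np.float64(0.51), np.int64(0)), (np.float64(0.52), np.int64(0)), (np.float64(0.53), np.int64(0)), (np.float64(0.54), np.int64(0)), (np.float64(0.55), np.int64(0)), (np.float64(0.56), np.int64(0)), (np.float64(0.57), np.int64(0)), (np.float64(0.58), np.int64(0)), (np.float64(0.59), np.int64(163)), (np.float64(0.6), np.int64(61)), (np.float64(0.61), np.int64(22)), (np.float64(0.62), np.int64(29)), (np.float64(0.63), np.int64(26)), (np.float64(0.64), np.int64(256)), (np.float64(0.65), np.int64(11)), (np.float64(0.66), np.int64(54)), (np.float64(0.67), np.int64(40))]
225 [ 0.5971 -0.0074  0.0795] -0.07322433003096646 0.056267921213033 [0.07607112 0.08209377] -0.9572314076066505 273 320 190 198
276 195.0 [0.5992 0.0477 0.076 ]
317 192.5 [ 0.6007 -0.065   0.076 ]
front edge -0.1 0.6778204499756767
front edge 0 0.6764583454799433
front edge 0.1 0.6752439362851899
front panel min/max x [0.64049061 0.64512957 0.67609603]
```

Emit:
{"fn": "servo_tool", "kwargs": {"targets": [-0.4, -0.4, 0, 0.15, -0.8, -0.8, 0, 0.35, -1, -1, 0, 0.55, -1, -1, 0, 0.75, -1, -1, 0, 0.95, -1, -1, 0, 1]}}

```text
time: 0.75
eef_pos: [0.2889, 0.3894, 0.2311]
tcp_rot: [[-0.343, 0.939, -0.0], [0.939, 0.343, -0.0], [-0.0, -0.0, -1.0]]
force: [0.4, 0.4, -0.3]
gripper_width: 0.085
finger_force: 0.0
```

Emit:
{"fn": "servo_tool", "kwargs": {"targets": [-0.4, 0.4, 0, 0.15, -0.8, 0.8, 0, 0.3, -1, 1, 0, 0.427, -1, 1, 0, 0.427], "gripper": 42}}

```text
time: 1.15
eef_pos: [0.4215, 0.3289, 0.2311]
tcp_rot: [[-0.014, 1.0, 0.002], [1.0, 0.014, -0.001], [-0.001, 0.002, -1.0]]
force: [-1.7, 0.3, 0.1]
gripper_width: 0.0419
finger_force: 0.0
```

Emit:
{"fn": "servo_tool", "kwargs": {"targets": [-0.4, 0.4, 0, 0, -0.8, 0.8, 0, 0, -1, 1, 0, 0]}}

```text
time: 1.45
eef_pos: [0.52, 0.2321, 0.231]
tcp_rot: [[-0.021, 1.0, -0.001], [1.0, 0.021, -0.0], [-0.0, -0.001, -1.0]]
force: [0.6, 0.6, -0.0]
gripper_width: 0.0422
finger_force: 0.0
```

Emit:
{"fn": "servo_tool", "kwargs": {"targets": [-0.4, 0.4, 0, 0, -0.8, 0.7, 0, 0, -1, 0.83, 0, 0]}}

```text
time: 1.75
eef_pos: [0.6058, 0.1326, 0.2308]
tcp_rot: [[-0.019, 1.0, -0.0], [1.0, 0.019, -0.001], [-0.001, -0.0, -1.0]]
force: [0.3, 0.1, 0.4]
gripper_width: 0.0421
finger_force: 0.0
```

Emit:
{"fn": "servo_tool", "kwargs": {"targets": [-0.4, 0, 0, 0, -0.8, 0, 0, 0, -1, 0, 0, 0, -1, 0, 0, 0]}}

```text
time: 2.15
eef_pos: [0.606, 0.0327, 0.2308]
tcp_rot: [[-0.017, 1.0, -0.001], [1.0, 0.017, -0.0], [-0.0, -0.001, -1.0]]
force: [0.1, 0.6, -0.6]
gripper_width: 0.0416
finger_force: 0.0
```

Emit:
{"fn": "servo_tool", "kwargs": {"targets": [-0.3, -0.06, 0.2, 0, -0.41, -0.06, 0.5, 0, -0.41, -0.06, 0.9, 0, -0.41, -0.06, 1, 0, -0.41, -0.06, 1, 0, -0.41, -0.06, 1, 0]}}

```text
time: 2.75
eef_pos: [0.6023, -0.0053, 0.1328]
tcp_rot: [[-0.022, 1.0, 0.002], [1.0, 0.022, -0.0], [-0.0, 0.002, -1.0]]
force: [0.7, -0.7, 0.9]
gripper_width: 0.042
finger_force: 0.0
```

```bash
python3 - <<'E'
from h import *
o=status.get_obs(); s=cams.snapshot("wrist"); W=cloud(s,o); cv2.imwrite("pics/w1.png",s["frame"])
print(o["eef_pos"])
g=(W[...,2]>.062)&(W[...,2]<.09)&(W[...,0]>.57)&(W[...,0]<.68)&(abs(W[...,1])<.14); p=W[g]
h=np.histogram(p[:,0],np.arange(.57,.69,.005)); print(list(zip(np.round(h[1],3).tolist(),h[0].tolist())))
for y in np.arange(-.08,.09,.02):
    q=p[(abs(p[:,1]-y)<.01)&(p[:,0]<.62)]
    if len(q)>5: print(round(y,2),np.round(q.min(0),3),np.round(q.max(0),3),np.round(np.median(q,0),3))
E
```

```text
[ 0.60228408 -0.00525022  0.13275412]
[(0.57, 0), (0.575, 0), (0.58, 0), (0.585, 0), (0.59, 400), (0.595, 1016), (0.6, 941), (0.605, 191), (0.61, 168), (0.615, 171), (0.62, 174), (0.625, 168), (0.63, 170), (0.635, 102), (0.64, 1596), (0.645, 244), (0.65, 0), (0.655, 65), (0.66, 542), (0.665, 105), (0.67, 131), (0.675, 424), (0.68, 0)]
-0.08 [ 0.597 -0.072  0.078] [ 0.605 -0.07   0.08 ] [ 0.601 -0.071  0.08 ]
-0.06 [ 0.594 -0.07   0.073] [ 0.62  -0.05   0.082] [ 0.604 -0.06   0.079]
-0.04 [ 0.594 -0.05   0.075] [ 0.605 -0.03   0.082] [ 0.6  -0.04  0.08]
-0.02 [ 0.593 -0.03   0.075] [ 0.605 -0.01   0.082] [ 0.599 -0.02   0.08 ]
0.0 [ 0.593 -0.01   0.075] [0.605 0.01  0.082] [0.599 0.    0.08 ]
0.02 [0.593 0.01  0.076] [0.604 0.03  0.082] [0.599 0.02  0.08 ]
0.04 [0.593 0.03  0.076] [0.62  0.05  0.082] [0.602 0.044 0.08 ]
0.06 [0.593 0.05  0.074] [0.62  0.057 0.082] [0.599 0.053 0.079]
```

View pics/w1.png

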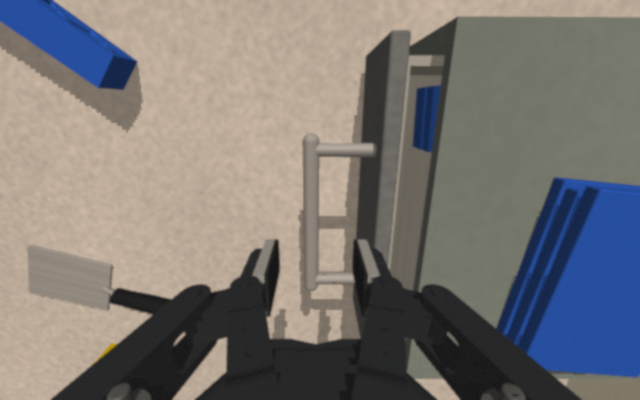

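The bar lies in the picture from (311,140) to (311,285), between the finger lines. Its axis is at x ≈ 0.599, with a 40 mm gap to the panel. I descend and grip.

Emit:
{"fn": "servo_tool", "kwargs": {"targets": [-0.03, -0.03, 0.15, 0, -0.03, -0.03, 0.35, 0, -0.03, -0.03, 0.55, 0, -0.03, -0.03, 0.7, 0, -0.03, -0.03, 0.77, 0, -0.03, -0.03, 0.77, 0, -0.03, -0.03, 0.77, 0]}}

```text
time: 3.5
eef_pos: [0.5993, -0.0092, 0.0553]
tcp_rot: [[-0.02, 1.0, 0.002], [1.0, 0.02, -0.0], [-0.0, 0.002, -1.0]]
force: [-0.0, 0.4, 0.5]
gripper_width: 0.0421
finger_force: 0.0
```

Emit:
{"fn": "servo_tool", "kwargs": {"targets": [0, 0, 0, 0, 0, 0, 0, 0, 0, 0, 0, 0, 0, 0, 0, 0, 0, 0, 0, 0, 0, 0, 0, 0, 0, 0, 0, 0, 0, 0, 0, 0], "gripper": 0, "newtons": 40}}

```text
time: 4.3
eef_pos: [0.599, -0.0093, 0.0554]
tcp_rot: [[-0.02, 1.0, 0.002], [1.0, 0.02, -0.0], [-0.0, 0.002, -1.0]]
force: [-1.4, -0.1, 6.5]
gripper_width: 0.0105
finger_force: 39.1
```

Emit:
{"fn": "servo_tool", "kwargs": {"targets": [0, -0.02, 0, 0, 0, -0.06, 0, 0, 0, -0.12, 0, 0, 0, -0.2, 0, 0, 0, -0.3, 0, 0, 0, -0.4, 0, 0, 0, -0.5, 0, 0, 0, -0.6, 0, 0, 0, -0.7, 0, 0, 0, -0.8, 0, 0, 0, -0.9, 0, 0, 0, -1, 0, 0]}}

```text
time: 5.5
eef_pos: [0.4989, -0.0112, 0.0553]
tcp_rot: [[-0.02, 1.0, 0.003], [1.0, 0.02, 0.0], [-0.0, 0.003, -1.0]]
force: [2.8, 0.9, 7.2]
gripper_width: 0.0107
finger_force: 39.5
```

Emit:
{"fn": "servo_tool", "kwargs": {"targets": [0, -0.08, 0, 0, 0, -0.16, 0, 0, 0, -0.24, 0, 0, 0, -0.31, 0, 0, 0, -0.37, 0, 0, 0, -0.41, 0, 0, 0, -0.44, 0, 0, 0, -0.45, 0, 0, 0, -0.45, 0, 0, 0, -0.45, 0, 0]}}

```text
time: 6.5
eef_pos: [0.4537, -0.012, 0.0553]
tcp_rot: [[-0.02, 1.0, 0.002], [1.0, 0.02, 0.0], [0.0, 0.002, -1.0]]
force: [0.6, 2.0, 9.5]
gripper_width: 0.0106
finger_force: 39.8
```

Emit:
{"fn": "servo_tool", "kwargs": {"targets": [0, 0, 0, 0, 0, 0, 0, 0, 0, 0, 0, 0, 0, 0, 0, 0, 0, 0, 0, 0], "gripper": 42}}

```text
time: 7.0
eef_pos: [0.4527, -0.0121, 0.0538]
tcp_rot: [[-0.02, 1.0, -0.001], [1.0, 0.02, 0.0], [0.0, -0.001, -1.0]]
force: [0.0, 0.3, -0.4]
gripper_width: 0.0421
finger_force: 0.0
```

Emit:
{"fn": "servo_tool", "kwargs": {"targets": [0, 0, -0.1, 0, 0, 0, -0.3, 0, 0, 0, -0.6, 0, 0, 0, -1, 0, 0, 0, -1, 0]}}

```text
time: 7.5
eef_pos: [0.4581, -0.0131, 0.1608]
tcp_rot: [[-0.02, 1.0, 0.013], [1.0, 0.02, -0.003], [-0.003, 0.013, -1.0]]
force: [1.0, -0.2, 0.3]
gripper_width: 0.0421
finger_force: 0.0
```

```bash
python3 - <<'E'
from h import *
o=status.get_obs(); print(o["eef_pos"],o["gripper_width"])
s=cams.snapshot("top"); np.savez("top1.npz",**s); cv2.imwrite("pics/top1.png",cv2.resize(s["frame"][130:270,225:365],None,fx=4,fy=4)); W=cloud(s)
s2=cams.snapshot("scene"); W2=cloud(s2)
c=np.array([.795,-.006]);a=np.radians(.9);R=np.array([[np.cos(a),np.sin(a)],[-np.sin(a),np.cos(a)]])
for n,w in(("top",W),("scene",W2)):
    p=w[np.isfinite(w[...,2])&(w[...,2]>.01)&(w[...,2]<.095)&(w[...,0]>.43)&(w[...,0]<.67)&(abs(w[...,1])<.15)]
    for lo,hi in((.014,.026),(.045,.06),(.076,.088)):
        q=p[(p[:,2]>lo)&(p[:,2]<hi)]
        if len(q)>20: print(n,lo,len(q),np.round(np.quantile(q,[.01,.1,.9,.99],0),3).tolist())
    b=p[(p[:,2]>.075)&(p[:,0]<.47)]
    im=(s if n=="top" else s2)["frame"]; m=cv2.inRange(cv2.cvtColor(im,cv2.COLOR_BGR2HSV),(105,100,30),(130,255,255))>0
    r=w[m&(w[...,0]>.45)&(w[...,0]<.68)&(abs(w[...,1])<.15)]
    if len(r): print(n,"ribbed",len(r),np.round(np.quantile(r,[.02,.5,.98],0),3).tolist())
E
```

```text
[ 0.45812636 -0.01314126  0.16076299] 0.04213454671538022
top 0.014 1923 [[0.5, -0.124, 0.016], [0.57, -0.108, 0.018], [0.662, 0.039, 0.023], [0.669, 0.099, 0.025]]
top 0.045 167 [[0.5, -0.126, 0.046], [0.548, -0.118, 0.048], [0.638, 0.092, 0.055], [0.653, 0.101, 0.059]]
top 0.076 257 [[0.448, -0.128, 0.076], [0.454, -0.123, 0.078], [0.656, 0.104, 0.083], [0.669, 0.107, 0.086]]
top ribbed 145 [[0.601, 0.045, 0.037], [0.622, 0.061, 0.043], [0.64, 0.091, 0.056]]
scene 0.014 2006 [[0.506, -0.127, 0.015], [0.521, -0.093, 0.017], [0.622, 0.034, 0.022], [0.633, 0.094, 0.025]]
scene 0.045 689 [[0.512, -0.134, 0.045], [0.515, -0.125, 0.047], [0.634, 0.098, 0.057], [0.643, 0.1, 0.06]]
scene 0.076 735 [[0.449, -0.132, 0.076], [0.455, -0.123, 0.077], [0.621, 0.1, 0.084], [0.659, 0.105, 0.088]]
scene ribbed 599 [[0.546, 0.038, 0.03], [0.593, 0.062, 0.045], [0.64, 0.089, 0.053]]
```

View pics/top1.png

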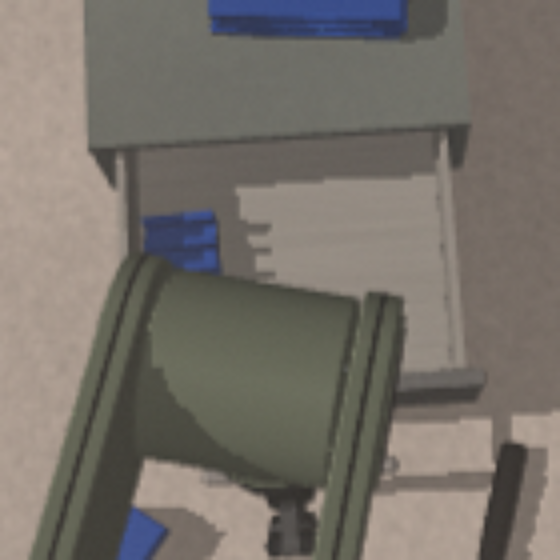

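The drawer is out with ribbed at the left (180,240), x 0.545–0.645 and y 0.038–0.095. The floor is free for y from -0.11 to 0.03, so I will place at about (0.582, -0.045). Now to the trestle.

Emit:
{"fn": "servo_tool", "kwargs": {"targets": [-0.2, 0, -0.1, 0.15, -0.5, 0, -0.2, 0.33, -0.8, 0, -0.2, 0.5, -1, 0, -0.2, 0.7, -1, 0, -0.2, 0.9, -1, 0, -0.2, 1], "gripper": 85}}

```text
time: 8.2
eef_pos: [0.454, -0.1124, 0.1725]
tcp_rot: [[0.697, 0.717, -0.004], [0.717, -0.697, 0.002], [-0.001, -0.004, -1.0]]
force: [0.4, 0.2, -1.0]
gripper_width: 0.0848
finger_force: 0.0
```

Emit:
{"fn": "servo_tool", "kwargs": {"targets": [-0.2, 0.2, 0, 0.15, -0.5, 0.5, 0, 0.33, -0.8, 0.8, 0, 0.5, -1, 1, 0, 0.7, -1, 1, 0, 0.9, -1, 1, 0, 1]}}

```text
time: 8.8
eef_pos: [0.4569, -0.2539, 0.1722]
tcp_rot: [[1.0, 0.013, -0.003], [0.013, -1.0, 0.003], [-0.003, -0.003, -1.0]]
force: [0.1, -0.5, 0.8]
gripper_width: 0.085
finger_force: 0.0
```

Emit:
{"fn": "servo_tool", "kwargs": {"targets": [0, 0.3, 0, 0, 0, 0.7, 0, 0, 0, 1, 0, 0, 0, 1, 0, 0, 0, 1, 0, 0]}}

```text
time: 9.3
eef_pos: [0.4592, -0.3529, 0.1723]
tcp_rot: [[1.0, 0.019, -0.003], [0.019, -1.0, 0.003], [-0.003, -0.003, -1.0]]
force: [0.4, 1.5, -0.6]
gripper_width: 0.0848
finger_force: 0.0
```

```bash
cat > tre.py <<'E'
from h import *
o=status.get_obs(); s=cams.snapshot("wrist"); W=cloud(s,o); cv2.imwrite("pics/w2.png",s["frame"])
print(o["eef_pos"],np.round(o["tcp_rot"],3).tolist())
m=cv2.inRange(cv2.cvtColor(s["frame"],cv2.COLOR_BGR2HSV),(105,100,30),(130,255,255)); k,l,st,ce=cv2.connectedComponentsWithStats(m)
for i in range(1,k):
    if st[i,4]<300: continue
    p=W[(l==i)&np.isfinite(W[...,2])]; q=p[(p[:,2]>.036)&(p[:,2]<.05)]
    if len(q)<50: continue
    r=cv2.minAreaRect((q[:,:2]*1000).astype(np.float32)); print(ce[i],st[i],np.round(r[0],1),np.round(r[1],1),round(r[2],2),np.quantile(q[:,2],[.1,.9]))
E
python3 tre.py
```

```text
[ 0.45915433 -0.3528554   0.17232553] [[1.0, 0.019, -0.003], [0.019, -1.0, 0.003], [-0.003, -0.003, -1.0]]
[328.37697595 182.16254296] [ 306  135   47   95 2910] [ 461.9 -364. ] [99.6 45.1] 0.17 [0.04168921 0.04366345]
```

View pics/w2.png

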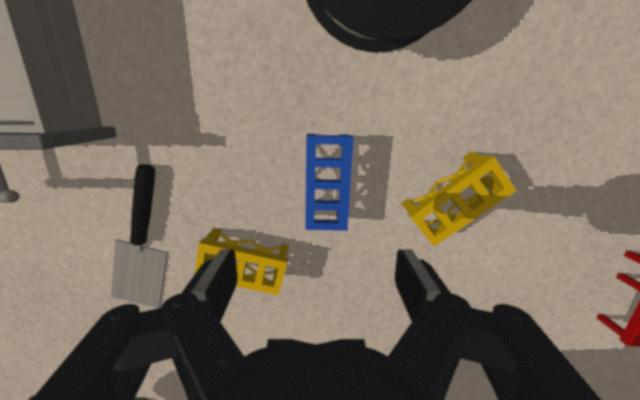

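Blue trestle at pixel (328,182), deck at z = 0.042, 100 × 45 mm, between the open fingers. The yellow ones at (245,262) and (458,198) stay clear of the fingers.

Emit:
{"fn": "servo_tool", "kwargs": {"targets": [0.025, 0.112, 0.2, 0.013, 0.025, 0.112, 0.5, 0.013, 0.025, 0.112, 0.8, 0.013, 0.025, 0.112, 1, 0.013, 0.025, 0.112, 1, 0.013, 0.025, 0.112, 1, 0.013], "gripper": 70}}

```text
time: 9.95
eef_pos: [0.4629, -0.3633, 0.0741]
tcp_rot: [[1.0, 0.011, -0.001], [0.011, -1.0, 0.001], [-0.001, -0.001, -1.0]]
force: [0.4, 1.3, 1.4]
gripper_width: 0.0699
finger_force: 0.0
```

```bash
python3 tre.py
```

```text
[ 0.46294544 -0.36331     0.0741064 ] [[1.0, 0.011, -0.001], [0.011, -1.0, 0.001], [-0.001, -0.001, -1.0]]
[318.01802198 222.00586081] [ 284  152   71  139 6825] [ 461.7 -363.9] [ 45.5 100.3] 89.82 [0.04118254 0.04362309]
```

Emit:
{"fn": "servo_tool", "kwargs": {"targets": [0, 0.005, 0.12, 0, 0, 0.005, 0.3, 0, 0, 0.005, 0.45, 0, 0, 0.005, 0.55, 0, 0, 0.005, 0.59, 0, 0, 0.005, 0.59, 0, 0, 0.005, 0.59, 0]}}

```text
time: 10.7
eef_pos: [0.4634, -0.3655, 0.0157]
tcp_rot: [[1.0, 0.01, 0.001], [0.01, -1.0, -0.001], [0.001, 0.001, -1.0]]
force: [-0.3, -0.7, 0.7]
gripper_width: 0.0703
finger_force: 0.0
```

Emit:
{"fn": "servo_tool", "kwargs": {"targets": [0, 0, 0, 0, 0, 0, 0, 0, 0, 0, 0, 0, 0, 0, 0, 0, 0, 0, 0, 0, 0, 0, 0, 0, 0, 0, 0, 0, 0, 0, 0, 0], "gripper": 30, "newtons": 30}}

```text
time: 11.5
eef_pos: [0.4636, -0.3658, 0.0163]
tcp_rot: [[1.0, 0.01, 0.001], [0.01, -1.0, -0.001], [0.001, 0.001, -1.0]]
force: [0.3, 0.5, 6.3]
gripper_width: 0.0458
finger_force: 31.6
```

Emit:
{"fn": "servo_tool", "kwargs": {"targets": [0, 0, -0.05, 0, 0, 0, -0.15, 0, 0, 0, -0.3, 0, 0, 0, -0.5, 0, 0, 0, -0.7, 0, 0, 0, -0.9, 0, 0, 0, -1, 0, 0, 0, -1, 0]}}

```text
time: 12.3
eef_pos: [0.4642, -0.3664, 0.1179]
tcp_rot: [[1.0, 0.01, 0.003], [0.01, -1.0, -0.004], [0.003, 0.004, -1.0]]
force: [0.9, 0.1, -1.1]
gripper_width: 0.0459
finger_force: 31.0
```

Emit:
{"fn": "servo_tool", "kwargs": {"targets": [0, 0, -0.15, 0, 0, 0, -0.3, 0, 0, 0, -0.5, 0, 0, 0, -0.6, 0, 0, 0, -0.6, 0]}}

```text
time: 12.8
eef_pos: [0.4641, -0.3663, 0.1778]
tcp_rot: [[1.0, 0.01, 0.003], [0.01, -1.0, -0.003], [0.003, 0.003, -1.0]]
force: [0.9, -0.5, -2.1]
gripper_width: 0.0458
finger_force: 31.0
```

```bash
python3 - <<'E'
from h import *
o=status.get_obs(); print(o["eef_pos"],o["force"],o["gripper_width"],o["finger_force"])
s=cams.snapshot("scene"); W=cloud(s); m=cv2.inRange(cv2.cvtColor(s["frame"],cv2.COLOR_BGR2HSV),(105,100,30),(130,255,255))>0
g=m&(W[...,2]>.1)&(W[...,1]<-.25)&(W[...,0]<.6)&(W[...,0]>.3); p=W[g]; print(len(p),np.round(np.quantile(p,[.02,.5,.98],0),3).tolist())
cv2.imwrite("pics/s2.png",cv2.resize(s["frame"][150:290,110:300],None,fx=4,fy=4))
E
```

```text
[ 0.4641007  -0.36630034  0.17777552] [ 0.93881712 -0.52488351 -2.06018481] 0.04582632216193455 31.00051760673523
482 [[0.435, -0.388, 0.175], [0.48, -0.368, 0.202], [0.511, -0.344, 0.249]]
```

View pics/s2.png

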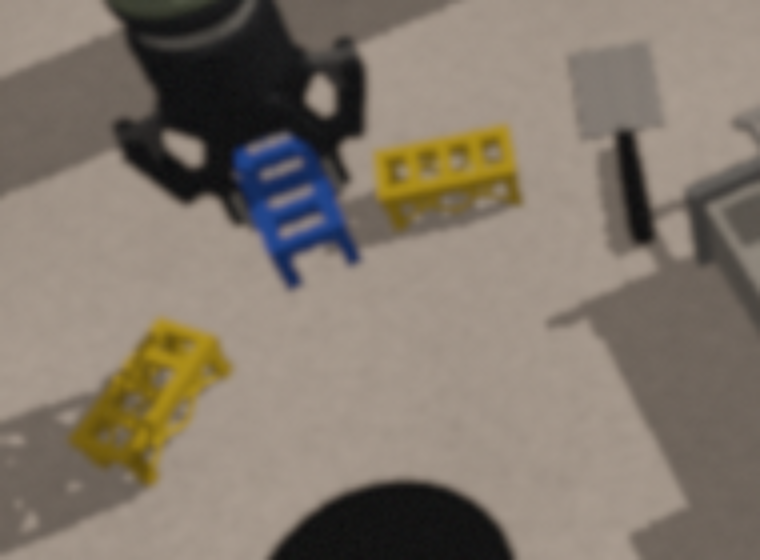

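The trestle hangs level between the fingers at (295,200), deck at z ≈ 0.202. Carrying it to the drawer.

Emit:
{"fn": "servo_tool", "kwargs": {"targets": [0.08, -0.15, 0, 0, 0.2, -0.45, 0, 0, 0.35, -0.8, 0, 0, 0.4, -1, 0, 0, 0.4, -1, 0, 0]}}

```text
time: 13.35
eef_pos: [0.502, -0.2603, 0.1736]
tcp_rot: [[1.0, 0.014, -0.003], [0.014, -1.0, 0.003], [-0.002, -0.004, -1.0]]
force: [-0.9, -0.2, -0.7]
gripper_width: 0.0458
finger_force: 31.0
```

Emit:
{"fn": "servo_tool", "kwargs": {"targets": [0.1, -0.25, 0, 0, 0.25, -0.6, 0, 0, 0.4, -0.9, 0, 0, 0.4, -1, 0, 0, 0.4, -1, 0, 0]}}

```text
time: 13.85
eef_pos: [0.5404, -0.163, 0.1744]
tcp_rot: [[1.0, 0.012, -0.002], [0.012, -1.0, 0.001], [-0.002, -0.001, -1.0]]
force: [0.8, -0.8, -1.9]
gripper_width: 0.0453
finger_force: 31.1
```

Emit:
{"fn": "servo_tool", "kwargs": {"targets": [0.1, -0.25, 0, 0, 0.25, -0.6, 0, 0, 0.37, -0.9, 0, 0, 0.37, -1, 0, 0, 0.37, -1, 0, 0]}}

```text
time: 14.35
eef_pos: [0.5764, -0.064, 0.1748]
tcp_rot: [[1.0, 0.011, -0.001], [0.011, -1.0, -0.0], [-0.001, 0.0, -1.0]]
force: [-0.4, -0.3, -1.2]
gripper_width: 0.0457
finger_force: 31.2
```

Emit:
{"fn": "servo_tool", "kwargs": {"targets": [0, -0.1, 0, 0, 0, -0.19, 0, 0, 0, -0.2, 0, 0, 0, -0.2, 0, 0]}}

```text
time: 14.75
eef_pos: [0.5766, -0.0443, 0.1753]
tcp_rot: [[1.0, 0.01, 0.0], [0.01, -1.0, -0.0], [0.0, 0.0, -1.0]]
force: [-0.6, -0.6, -1.2]
gripper_width: 0.045
finger_force: 31.2
```

```bash
python3 - <<'E'
from h import *
o=status.get_obs(); print(o["eef_pos"],o["force"],o["gripper_width"],o["finger_force"])
s=cams.snapshot("wrist"); W=cloud(s,o); cv2.imwrite("pics/w3.png",s["frame"])
w=W[np.isfinite(W[...,2])]
def q(n,c,ax): 
    p=w[c]; print(n,len(p),np.round(np.quantile(p,[.02,.1,.5,.9,.98],0),3).tolist()) if len(p) else print(n,0)
x,y,z=w.T
q("floor",(abs(z-.02)<.006)&(x>.5)&(x<.67)&(abs(y)<.13),0)
q("front panel top",(abs(z-.082)<.006)&(x>.47)&(x<.53)&(abs(y)<.14),0)
q("wall R",(z>.06)&(z<.09)&(x>.54)&(x<.66)&(y<-.08)&(y>-.14),1)
m=cv2.inRange(cv2.cvtColor(s["frame"],cv2.COLOR_BGR2HSV),(105,100,30),(130,255,255))>0
b=W[m&(W[...,2]<.07)&(W[...,2]>.03)&(W[...,0]>.5)&(W[...,1]>0)&(W[...,1]<.12)]; print("rib",len(b),np.round(np.quantile(b,[.02,.5,.98],0),3).tolist() if len(b) else "")
b=W[m&(W[...,2]>.16)&(W[...,2]<.22)]; print("tre",len(b),np.round(np.quantile(b,[.02,.5,.98],0),3).tolist() if len(b) else "")
E
```

```text
[ 0.5766251  -0.04426467  0.17534505] [-0.62101628 -0.64732186 -1.17601814] 0.04498243728621579 31.210906505584717
floor 18469 [[0.52, -0.116, 0.019], [0.539, -0.104, 0.02], [0.622, -0.022, 0.021], [0.662, 0.058, 0.022], [0.668, 0.096, 0.023]]
front panel top 1863 [[0.479, -0.129, 0.076], [0.51, -0.119, 0.078], [0.515, 0.042, 0.081], [0.52, 0.1, 0.085], [0.527, 0.109, 0.087]]
wall R 1793 [[0.543, -0.123, 0.061], [0.555, -0.122, 0.065], [0.607, -0.118, 0.08], [0.65, -0.117, 0.081], [0.658, -0.116, 0.082]]
rib 5288 [[0.548, 0.041, 0.034], [0.597, 0.065, 0.042], [0.641, 0.091, 0.054]]
tre 12954 [[0.533, -0.066, 0.178], [0.589, -0.044, 0.202], [0.625, -0.021, 0.203]]
```

View pics/w3.png

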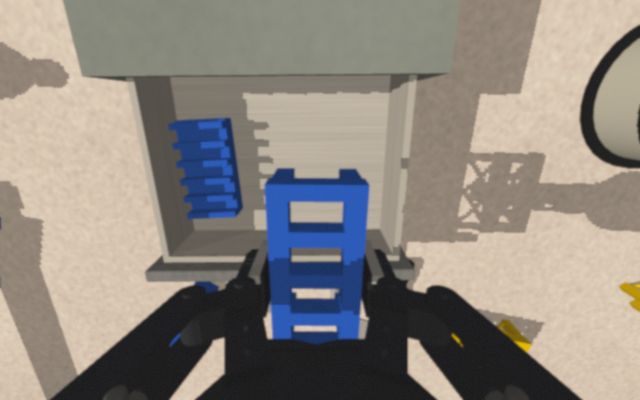

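The trestle is over the drawer, with ribbed at (205,165) and free floor to its right. I shift 13 mm deeper and lower.

Emit:
{"fn": "servo_tool", "kwargs": {"targets": [0.07, 0, 0, 0, 0.13, 0, 0.05, 0, 0.13, 0, 0.2, 0, 0.13, 0, 0.4, 0, 0.13, 0, 0.6, 0, 0.13, 0, 0.8, 0, 0.13, 0, 0.95, 0, 0.13, 0, 1, 0, 0.13, 0, 1, 0, 0.13, 0, 1, 0]}}

```text
time: 15.8
eef_pos: [0.5905, -0.044, 0.0759]
tcp_rot: [[1.0, 0.01, 0.001], [0.01, -1.0, -0.0], [0.001, 0.0, -1.0]]
force: [0.5, 0.3, -0.6]
gripper_width: 0.0454
finger_force: 31.2
```

Emit:
{"fn": "servo_tool", "kwargs": {"targets": [0, 0, 0.08, 0, 0, 0, 0.16, 0, 0, 0, 0.24, 0, 0, 0, 0.3, 0, 0, 0, 0.34, 0, 0, 0, 0.34, 0, 0, 0, 0.34, 0]}}

```text
time: 16.5
eef_pos: [0.5898, -0.0438, 0.0412]
tcp_rot: [[1.0, 0.01, -0.0], [0.01, -1.0, 0.0], [-0.0, -0.0, -1.0]]
force: [-0.2, -0.6, -0.4]
gripper_width: 0.0456
finger_force: 31.2
```

Emit:
{"fn": "servo_tool", "kwargs": {"targets": [0, 0, 0.01, 0, 0, 0, 0.02, 0, 0, 0, 0.03, 0, 0, 0, 0.04, 0, 0, 0, 0.04, 0, 0, 0, 0.04, 0]}}

```text
time: 17.1
eef_pos: [0.5898, -0.0439, 0.0373]
tcp_rot: [[1.0, 0.01, -0.0], [0.01, -1.0, 0.0], [-0.0, -0.0, -1.0]]
force: [-0.7, -0.1, -0.4]
gripper_width: 0.0456
finger_force: 31.2
```

Emit:
{"fn": "servo_tool", "kwargs": {"targets": [0, 0, 0.005, 0, 0, 0, 0.01, 0, 0, 0, 0.01, 0, 0, 0, 0.01, 0]}}

```text
time: 17.5
eef_pos: [0.5899, -0.0439, 0.0363]
tcp_rot: [[1.0, 0.01, 0.0], [0.01, -1.0, -0.0], [0.0, 0.0, -1.0]]
force: [-0.4, -0.7, -1.2]
gripper_width: 0.0455
finger_force: 31.2
```

Emit:
{"fn": "servo_tool", "kwargs": {"targets": [0, 0, 0.005, 0, 0, 0, 0.01, 0, 0, 0, 0.01, 0, 0, 0, 0.01, 0]}}

```text
time: 17.9
eef_pos: [0.5901, -0.0439, 0.0362]
tcp_rot: [[1.0, 0.01, 0.001], [0.01, -1.0, -0.0], [0.001, 0.0, -1.0]]
force: [-2.2, 0.9, 5.2]
gripper_width: 0.0455
finger_force: 31.9
```

Emit:
{"fn": "servo_tool", "kwargs": {"targets": [0, 0, 0.005, 0, 0, 0, 0.01, 0, 0, 0, 0.01, 0, 0, 0, 0.01, 0]}}

```text
time: 18.3
eef_pos: [0.591, -0.0439, 0.0362]
tcp_rot: [[1.0, 0.01, 0.003], [0.01, -1.0, -0.0], [0.003, 0.0, -1.0]]
force: [-2.0, 0.7, 9.7]
gripper_width: 0.0455
finger_force: 32.2
```

Contact is felt at the expected height. I back off 1 mm, release and rise.

Emit:
{"fn": "servo_tool", "kwargs": {"targets": [0, 0, -0.008, 0, 0, 0, -0.01, 0, 0, 0, -0.01, 0]}}

```text
time: 18.6
eef_pos: [0.591, -0.0439, 0.0362]
tcp_rot: [[1.0, 0.01, 0.003], [0.01, -1.0, -0.0], [0.003, 0.0, -1.0]]
force: [1.2, 2.4, 5.6]
gripper_width: 0.0454
finger_force: 31.9
```

Emit:
{"fn": "servo_tool", "kwargs": {"targets": [0, 0, 0, 0, 0, 0, 0, 0, 0, 0, 0, 0, 0, 0, 0, 0, 0, 0, 0, 0, 0, 0, 0, 0], "gripper": 64}}

```text
time: 19.2
eef_pos: [0.5896, -0.0439, 0.0351]
tcp_rot: [[1.0, 0.01, -0.0], [0.01, -1.0, 0.0], [-0.0, -0.0, -1.0]]
force: [0.1, -0.3, 0.6]
gripper_width: 0.0639
finger_force: 0.0
```

Emit:
{"fn": "servo_tool", "kwargs": {"targets": [0, 0, -0.05, 0, 0, 0, -0.15, 0, 0, 0, -0.3, 0, 0, 0, -0.5, 0, 0, 0, -0.8, 0, 0, 0, -1, 0, 0, 0, -1, 0, 0, 0, -1, 0]}}

```text
time: 20.0
eef_pos: [0.5903, -0.0439, 0.1364]
tcp_rot: [[1.0, 0.01, 0.002], [0.01, -1.0, -0.0], [0.002, 0.0, -1.0]]
force: [-0.8, -0.2, 0.1]
gripper_width: 0.0647
finger_force: 0.0
```

```bash
python3 - <<'E'
from h import *
o=status.get_obs(); print(o["eef_pos"],o["force"])
s=cams.snapshot("wrist"); W=cloud(s,o); cv2.imwrite("pics/w4.png",s["frame"])
m=cv2.inRange(cv2.cvtColor(s["frame"],cv2.COLOR_BGR2HSV),(105,100,30),(130,255,255))>0
for n,lo,hi,zl in(("tre",-.1,.02,.056),("rib",.03,.12,.03)):
    b=W[m&(W[...,2]<.075)&(W[...,2]>zl)&(W[...,0]>.5)&(W[...,0]<.67)&(W[...,1]>lo)&(W[...,1]<hi)]; A=np.c_[b[:,:2],np.ones(len(b))]
    r=cv2.minAreaRect((b[:,:2]*1000).astype(np.float32)); print(n,len(b),np.round(np.quantile(b,[.02,.5,.98],0),3).tolist(),r,np.linalg.lstsq(A,b[:,2],rcond=None)[0])
E
```

```text
[ 0.5902701  -0.04390129  0.13641793] [-0.75322396 -0.16946789  0.09021951]
tre 4444 [[0.541, -0.065, 0.058], [0.593, -0.044, 0.063], [0.639, -0.021, 0.064]] ((589.0332641601562, -43.11052703857422), (45.825679779052734, 100.62504577636719), 89.6417465209961) [9.04333576e-04 6.92847235e-05 6.20226813e-02]
rib 6873 [[0.549, 0.041, 0.033], [0.601, 0.065, 0.043], [0.643, 0.091, 0.054]] ((595.1403198242188, 67.30223846435547), (98.47543334960938, 51.2766227722168), 3.413658618927002) [-0.01850359  0.0687925   0.05237504]
```

View pics/w4.png

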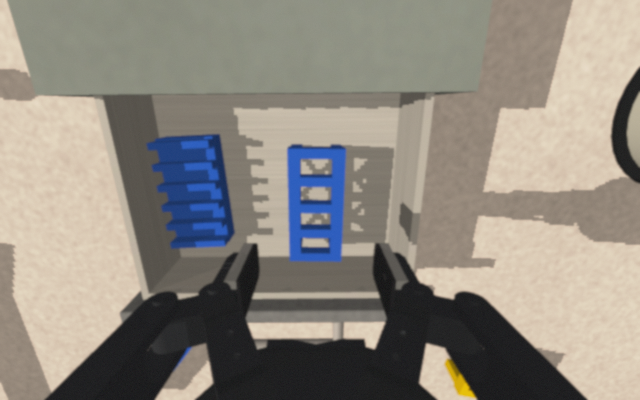

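The trestle stands flat beside ribbed: deck level at z 0.063, centred at (0.589, -0.043), pixel (316,203). Back to the handle.

Emit:
{"fn": "servo_tool", "kwargs": {"targets": [-0.1, -0.05, -0.1, -0.1, -0.3, -0.1, -0.2, -0.25, -0.55, -0.2, -0.2, -0.43, -0.8, -0.3, -0.2, -0.6, -1, -0.32, -0.2, -0.78, -1, -0.32, -0.2, -0.95, -1, -0.32, -0.2, -1, -1, -0.32, -0.2, -1], "gripper": 42}}

```text
time: 20.85
eef_pos: [0.488, -0.0125, 0.1537]
tcp_rot: [[0.7, 0.714, -0.003], [0.714, -0.7, 0.001], [-0.002, -0.003, -1.0]]
force: [-0.3, 0.4, -0.8]
gripper_width: 0.042
finger_force: 0.0
```

Emit:
{"fn": "servo_tool", "kwargs": {"targets": [-0.1, -0.1, 0, -0.15, -0.26, -0.26, 0, -0.33, -0.26, -0.26, 0, -0.5, -0.26, -0.26, 0, -0.7, -0.26, -0.26, 0, -0.88, -0.26, -0.26, 0, -1, -0.26, -0.26, 0, -1, -0.26, -0.26, 0, -1]}}

```text
time: 21.65
eef_pos: [0.4522, -0.0132, 0.1546]
tcp_rot: [[-0.007, 1.0, -0.002], [1.0, 0.007, 0.0], [0.0, -0.002, -1.0]]
force: [-0.6, 0.1, 0.3]
gripper_width: 0.0422
finger_force: 0.0
```

```bash
python3 - <<'E'
from h import *
o=status.get_obs(); s=cams.snapshot("wrist"); W=cloud(s,o)
print(o["eef_pos"],np.round(o["tcp_rot"],3).tolist())
p=W[(W[...,2]>.07)&(W[...,2]<.09)&(W[...,0]>.42)&(W[...,0]<.53)&(abs(W[...,1])<.14)]
for y in np.arange(-.06,.07,.02):
    q=p[(abs(p[:,1]-y)<.01)&(p[:,0]<.475)]; r=p[(abs(p[:,1]-y)<.01)&(p[:,0]>.485)]
    if len(q)>5: print(round(y,2),np.round(q.min(0),3),np.round(q.max(0),3),r[:,0].min() if len(r) else 0)
E
```

```text
[ 0.45223095 -0.01315044  0.15456473] [[-0.007, 1.0, -0.002], [1.0, 0.007, 0.0], [0.0, -0.002, -1.0]]
-0.06 [ 0.45  -0.07   0.073] [ 0.475 -0.05   0.082] 0.4857642548663399
-0.04 [ 0.45  -0.05   0.076] [ 0.461 -0.03   0.082] 0.5012485401321994
-0.02 [ 0.449 -0.03   0.075] [ 0.461 -0.01   0.082] 0.5008403096880863
0.0 [ 0.449 -0.01   0.076] [0.46  0.01  0.082] 0.5004839809571553
0.02 [0.448 0.01  0.075] [0.46  0.03  0.083] 0.49992132412578494
0.04 [0.448 0.03  0.074] [0.475 0.05  0.083] 0.48507771101800673
0.06 [0.448 0.05  0.075] [0.459 0.054 0.081] 0.4993250125080231
```

Emit:
{"fn": "servo_tool", "kwargs": {"targets": [0.01, 0.03, 0.15, -0.01, 0.01, 0.03, 0.4, -0.01, 0.01, 0.03, 0.65, -0.01, 0.01, 0.03, 0.85, -0.01, 0.01, 0.03, 0.96, -0.01, 0.01, 0.03, 0.99, -0.01, 0.01, 0.03, 0.99, -0.01, 0.01, 0.03, 0.99, -0.01]}}

```text
time: 22.5
eef_pos: [0.4567, -0.0124, 0.0572]
tcp_rot: [[-0.018, 1.0, 0.002], [1.0, 0.018, -0.0], [-0.0, 0.002, -1.0]]
force: [0.5, 0.8, -0.7]
gripper_width: 0.0419
finger_force: 0.0
```

Emit:
{"fn": "servo_tool", "kwargs": {"targets": [0, 0, 0, 0, 0, 0, 0, 0, 0, 0, 0, 0, 0, 0, 0, 0, 0, 0, 0, 0, 0, 0, 0, 0, 0, 0, 0, 0, 0, 0, 0, 0], "gripper": 0, "newtons": 40}}

```text
time: 23.3
eef_pos: [0.4561, -0.0123, 0.0571]
tcp_rot: [[-0.018, 1.0, 0.001], [1.0, 0.018, -0.0], [-0.0, 0.001, -1.0]]
force: [-1.6, -0.4, 6.3]
gripper_width: 0.0099
finger_force: 39.2
```

Emit:
{"fn": "servo_tool", "kwargs": {"targets": [0, 0.01, 0, 0, 0, 0.03, 0, 0, 0, 0.06, 0, 0, 0, 0.1, 0, 0, 0, 0.15, 0, 0, 0, 0.21, 0, 0, 0, 0.28, 0, 0, 0, 0.35, 0, 0, 0, 0.42, 0, 0, 0, 0.49, 0, 0, 0, 0.56, 0, 0, 0, 0.63, 0, 0, 0, 0.7, 0, 0, 0, 0.77, 0, 0, 0, 0.84, 0, 0, 0, 0.9, 0, 0, 0, 0.95, 0, 0, 0, 0.98, 0, 0, 0, 1, 0, 0, 0, 1, 0, 0]}}

```text
time: 25.3
eef_pos: [0.5564, -0.0105, 0.0571]
tcp_rot: [[-0.018, 1.0, 0.001], [1.0, 0.018, -0.0], [-0.0, 0.001, -1.0]]
force: [-1.4, 0.4, 4.5]
gripper_width: 0.0103
finger_force: 39.2
```

Emit:
{"fn": "servo_tool", "kwargs": {"targets": [0, 0.02, 0, 0, 0, 0.05, 0, 0, 0, 0.1, 0, 0, 0, 0.15, 0, 0, 0, 0.2, 0, 0, 0, 0.25, 0, 0, 0, 0.3, 0, 0, 0, 0.35, 0, 0, 0, 0.4, 0, 0, 0, 0.45, 0, 0, 0, 0.49, 0, 0, 0, 0.52, 0, 0, 0, 0.54, 0, 0, 0, 0.56, 0, 0, 0, 0.57, 0, 0, 0, 0.58, 0, 0, 0, 0.58, 0, 0]}}

```text
time: 27.0
eef_pos: [0.614, -0.0095, 0.0572]
tcp_rot: [[-0.018, 1.0, 0.001], [1.0, 0.018, -0.0], [-0.0, 0.001, -1.0]]
force: [-1.8, 0.4, 5.0]
gripper_width: 0.0104
finger_force: 39.3
```

Emit:
{"fn": "servo_tool", "kwargs": {"targets": [0, 0.005, 0, 0, 0, 0.01, 0, 0, 0, 0.015, 0, 0, 0, 0.02, 0, 0, 0, 0.025, 0, 0, 0, 0.03, 0, 0, 0, 0.035, 0, 0, 0, 0.04, 0, 0, 0, 0.04, 0, 0]}}

```text
time: 27.9
eef_pos: [0.6179, -0.0094, 0.0572]
tcp_rot: [[-0.018, 1.0, 0.0], [1.0, 0.018, -0.0], [-0.0, 0.0, -1.0]]
force: [-2.4, -0.2, 5.6]
gripper_width: 0.0103
finger_force: 39.3
```

Emit:
{"fn": "servo_tool", "kwargs": {"targets": [0, 0.005, 0, 0, 0, 0.01, 0, 0, 0, 0.015, 0, 0, 0, 0.02, 0, 0, 0, 0.02, 0, 0]}}

```text
time: 28.4
eef_pos: [0.6199, -0.0094, 0.0572]
tcp_rot: [[-0.018, 1.0, 0.0], [1.0, 0.018, -0.0], [-0.0, 0.0, -1.0]]
force: [-2.6, 0.4, 4.9]
gripper_width: 0.0104
finger_force: 39.3
```

Emit:
{"fn": "servo_tool", "kwargs": {"targets": [0, 0.005, 0, 0, 0, 0.01, 0, 0, 0, 0.01, 0, 0]}}

```text
time: 28.7
eef_pos: [0.6208, -0.0093, 0.0572]
tcp_rot: [[-0.018, 1.0, 0.0], [1.0, 0.018, -0.0], [-0.0, 0.0, -1.0]]
force: [-2.2, -0.8, 4.9]
gripper_width: 0.0103
finger_force: 39.3
```

Emit:
{"fn": "servo_tool", "kwargs": {"targets": [0, 0.005, 0, 0, 0, 0.01, 0, 0, 0, 0.01, 0, 0]}}

```text
time: 29.0
eef_pos: [0.6218, -0.0093, 0.0572]
tcp_rot: [[-0.018, 1.0, 0.0], [1.0, 0.018, -0.0], [-0.0, 0.0, -1.0]]
force: [-1.7, 1.1, 5.0]
gripper_width: 0.0106
finger_force: 39.3
```

No stop has been felt yet, so I keep going in small steps.

Emit:
{"fn": "servo_tool", "kwargs": {"targets": [0, 0.005, 0, 0, 0, 0.01, 0, 0, 0, 0.01, 0, 0]}}

```text
time: 29.3
eef_pos: [0.6228, -0.0093, 0.0572]
tcp_rot: [[-0.018, 1.0, 0.0], [1.0, 0.018, -0.0], [-0.0, 0.0, -1.0]]
force: [-2.6, -0.6, 6.1]
gripper_width: 0.0104
finger_force: 39.3
```

Emit:
{"fn": "servo_tool", "kwargs": {"targets": [0, 0.005, 0, 0, 0, 0.01, 0, 0, 0, 0.01, 0, 0]}}

```text
time: 29.6
eef_pos: [0.6234, -0.0093, 0.0572]
tcp_rot: [[-0.018, 1.0, -0.001], [1.0, 0.018, -0.0], [-0.0, -0.001, -1.0]]
force: [-3.2, -0.5, 6.2]
gripper_width: 0.0104
finger_force: 39.4
```

Emit:
{"fn": "servo_tool", "kwargs": {"targets": [0, 0.005, 0, 0, 0, 0.01, 0, 0, 0, 0.01, 0, 0]}}

```text
time: 29.9
eef_pos: [0.6234, -0.0093, 0.0571]
tcp_rot: [[-0.018, 1.0, -0.003], [1.0, 0.018, -0.0], [-0.0, -0.003, -1.0]]
force: [-6.2, -0.9, 9.7]
gripper_width: 0.0106
finger_force: 39.6
```

The stop is at x = 0.6234. Release, rise and check.

Emit:
{"fn": "servo_tool", "kwargs": {"targets": [0, 0.005, 0, 0, 0, 0.005, 0, 0]}}

```text
time: 30.1
eef_pos: [0.6234, -0.0093, 0.0571]
tcp_rot: [[-0.018, 1.0, -0.004], [1.0, 0.018, -0.0], [-0.0, -0.004, -1.0]]
force: [-7.3, -0.7, 10.1]
gripper_width: 0.0106
finger_force: 39.7
```

Emit:
{"fn": "servo_tool", "kwargs": {"targets": [0, 0, 0, 0, 0, 0, 0, 0, 0, 0, 0, 0, 0, 0, 0, 0, 0, 0, 0, 0], "gripper": 38}}

```text
time: 30.6
eef_pos: [0.6252, -0.0092, 0.0561]
tcp_rot: [[-0.018, 1.0, -0.0], [1.0, 0.018, 0.0], [0.0, -0.0, -1.0]]
force: [0.5, 0.7, -0.2]
gripper_width: 0.0379
finger_force: 0.0
```

Emit:
{"fn": "servo_tool", "kwargs": {"targets": [0, -0.02, -0.05, 0, 0, -0.02, -0.2, 0, 0, -0.02, -0.4, 0, 0, -0.02, -0.7, 0, 0, -0.02, -1, 0, 0, -0.02, -1, 0]}}

```text
time: 31.2
eef_pos: [0.6276, -0.0098, 0.1638]
tcp_rot: [[-0.018, 1.0, 0.013], [1.0, 0.018, -0.002], [-0.002, 0.013, -1.0]]
force: [0.3, -0.5, -0.2]
gripper_width: 0.0379
finger_force: 0.0
```

Emit:
{"fn": "servo_tool", "kwargs": {"targets": [0, -0.3, -0.3, 0, 0, -0.7, -0.5, 0, 0, -1, -0.5, 0, 0, -1, -0.5, 0]}}

```text
time: 31.6
eef_pos: [0.5198, -0.0106, 0.2065]
tcp_rot: [[-0.018, 1.0, -0.002], [1.0, 0.018, 0.0], [0.0, -0.002, -1.0]]
force: [-0.2, 1.0, -0.5]
gripper_width: 0.0381
finger_force: 0.0
```

```bash
python3 - <<'E'
from h import *
o=status.get_obs(); print(o["time"],o["eef_pos"],o["force"])
s=cams.snapshot("wrist"); W=cloud(s,o); t=cams.snapshot("scene")
p=W[(W[...,2]>.068)&(W[...,2]<.09)&(W[...,0]>.57)&(W[...,0]<.7)&(abs(W[...,1])<.06)]
print("bar",np.round(np.quantile(p[p[:,0]<.64],[.02,.5,.98],0),3).tolist(),"panel",np.quantile(p[p[:,0]>.65][:,0],[.02,.5,.98]) if (p[:,0]>.65).any() else 0)
W2=cloud(t); m=cv2.inRange(cv2.cvtColor(t["frame"],cv2.COLOR_BGR2HSV),(105,120,40),(130,255,255)); k,l,st,ce=cv2.connectedComponentsWithStats(m)
for i in range(1,k):
    if st[i,4]>250: print(np.round(ce[i]),st[i,4],np.round(np.nanmedian(W2[l==i],0),3))
cv2.imwrite("pics/end.png",t["frame"])
E
```

```text
31.6 [ 0.51977315 -0.01056324  0.20654946] [-0.16575909  0.97575658 -0.51451299]
bar [[0.617, -0.058, 0.074], [0.622, 0.008, 0.08], [0.638, 0.055, 0.082]] panel [0.65212219 0.66912818 0.67072046]
[573.  39.] 772 [0.391 1.075 0.14 ]
[428. 144.] 585 [0.496 0.382 0.037]
[343. 151.] 271 [0.401 0.119 0.031]
[587. 174.] 1298 [0.837 0.668 0.08 ]
[372. 262.] 2091 [ 0.795 -0.039  0.13 ]
```

View pics/end.png

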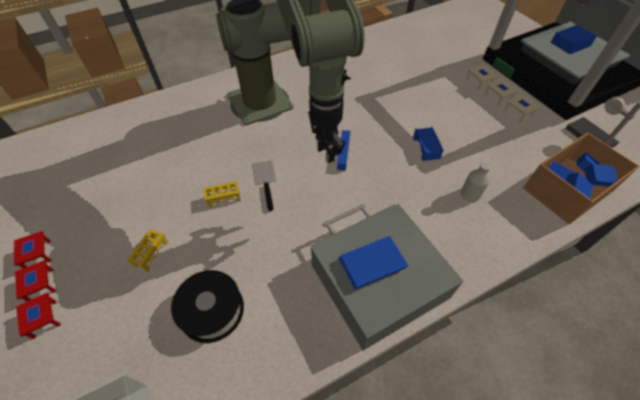

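The drawer is flush with the cabinet (handle at (345,215)). Panels, arch, beam, spool, bottle and scraper are at their old pixels, and the arm touches nothing.

Emit:
{"fn": "servo_tool", "kwargs": {"targets": [0, 0, 0, 0, 0, 0, 0, 0]}}

```text
time: 31.9
eef_pos: [0.5241, -0.0111, 0.2062]
tcp_rot: [[-0.018, 1.0, 0.0], [1.0, 0.018, -0.0], [-0.0, 0.0, -1.0]]
force: [0.5, -0.7, 0.5]
gripper_width: 0.0381
finger_force: 0.0
```

```bash
python3 -c "from station import job_done; print(job_done())"
```

```text
the job is handed in; nothing more can be done
None
```

The blue trestle was set flat on the drawer floor beside the ribbed print, the drawer was pushed gently to its stop, nothing else appears moved, and the job was handed in at about 32 s.

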